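# Open the dust shield to its working height

### The job

Two engraver's dust shields stand on the bench. Raise the sash of the one with the teal ledge by pushing up under the ledge, until the ledge is level with the yellow clip on that shield's own post, and leave it standing there. Leave the sash with the orange ledge as it is.

Things in the scene. Friction and masses are not known exactly. Their poses are not given: they have to be found in the camera images.
- teal_sash (a joint): Height of the teal-ledged sash above its closed position, m: 0 closed, 0.175 fully up. Slides straight up between two posts (24 mm square, 380 mm tall, centred 125 mm to either side, beam across the top) of a fixed shield. Counterbalanced: moves up or down with a push of about 1 to 4 N and stays where it is left, but fingers rubbing on it can drag it along.
- teal_ledge (a point): Middle of the front edge of the teal ledge, at half its thickness: a level bar along the bottom of the clear sash, 200 mm wide (frame y), 14 mm thick, jutting 46 mm towards the robot from pane, posts and base. Frame x is level, from the front edge into the shield; z up. Below it is free space to the table (83 mm or more), back to the base's upright front, 46 mm behind the edge.
- teal_mark: Yellow clip around the left post (+y side, as the robot sees it) of the teal-ledged shield: the height mark. 50 x 60 mm, 14 mm high, origin on the post's axis at half its height, z up. It sits 155 to 255 mm above the table, differently each time. The ledge is level with it when both middles have the same height.
- orange_ledge (a point): Middle of the front edge of the orange ledge of the other shield, which is built the same, stands beside the first (left or right), has its own yellow clip and must stay as it is.

How it is judged:
At the end, for the whole second after the job is handed in: The teal ledge stands still at the height of its shield's yellow clip, centre to centre within 12 mm either way, and the orange ledge is within 15 mm of where it started (z of teal_ledge in the frame of teal_mark between -0.012 and 0.012 m and velocity of joint teal_sash between -0.01 and 0.01 m/s and distance of orange_ledge from where it was at the start of the episode below 0.015 m); the robot touches nothing.
It fails at once if the sash with the orange ledge is moved by more than 15 mm (distance of orange_ledge from where it was at the start of the episode above 0.015 m).
It also fails if it takes over 40 s, if anything falls off the work surface, if the arm or the gripper's body presses on something with over 40 N, if the wrist force passes 120 N, or if a joint passes its speed limit or range.

### The arm

A 6-joint arm with a two-finger parallel gripper is mounted at the origin on the work surface. World frame = base frame: x ahead of the robot, y to its left, z up, the work surface at z = 0. Lengths are in m, angles in rad, forces in N, time in s.
With the tool pointing down it reaches from about 0.4 to 0.925 m from the base axis. Payload 12.5 kg.
Tool frame: the origin (TCP) lies between the finger pads; the fingertips stand 11 mm ahead of it and the grasp point (between the pads) lies 8 mm behind it (manip.nose_length is the distance from the TCP to the fingertips, in m); z points along the fingers, y is the line along which they close (so a half turn about z gives the same grasp; the last joint's range is limited). The gripper opens to 95 mm and grips with 3 to 60 N. Pads are 20 mm wide; open, the fingers measure 119 mm over their backs; the gripper's body (75 mm by 180 mm) begins 59 mm behind the grasp point.
Start: joints at [-1.369, 0.491, 1.559, -0, 1.092, -0.106], TCP at [0.189, -0.596, 0.226] pointing down, gripper open.
Joint ranges: [-3.1, 3.1], [-0.84, 2.19], [0.05, 2.79], [-1.13, 4.28], [0.06, 2.93], [-2.69, 2.69]. Speed limits (rad/s): [2.22, 2.22, 2.79, 3.14, 3.14, 3.14].

### API

Orientations are given as a unit quaternion [x, y, z, w].
In Python, from plant import manip gives the robot as it stands. The module is installed in compiled form; this text tells all that it offers.
- The arm moves only by the tool servo_tool, never from a script. Its argument "plan" is a list of rows, each an object with "xyz": the shift along the tool's x, y, z in cm, a list of three; "twist": the turn about the tool's z in degrees; "gripper": the opening, from 0 (shut) to 1 (fully open). A call has exactly 8 rows; each row is the pose to reach, as a shift and turn from the pose commanded when the call began, along the tool's axes at that moment; what a row does not reach only later rows make up. A row lasts 1/10 s, in which the tool goes at most 50 mm and 8.59 degrees, less where a joint would pass 70% of its speed; a pose out of reach is approached as far as the arm can. A call with a gripper value outside its range is refused whole. The fingers move at their own pace and stop on an object; "force" is the grip in N (left out, the last holds). Time passes only in rows, so rows that repeat a pose let the fingers close, or fill a call up. It gives the time, the measured TCP pose, the force, the opening and the grip force at its end, in the units of the state.
- manip.get_obs(): the state, without advancing time (a new reading comes with each control period).
- manip.snapshot(name): name is "scene" or "top" or "wrist"; returns a dict with "image" (420x560x3 uint8, red, green, blue), "vfov" (degrees; the focal length in pixels is half the picture's height over the tangent of half this angle, whatever the lens; pixels are square), "cx", "cy" (the principal point, pixels), "xyz" and "attitude" of the camera in the world. Camera axes: x right, y down, z forward; pixel columns grow to the right and rows downward; lengths in m; the calibration is good to about 2 mm. A picture is of the moment at which its call begins. There is no depth.
- manip.close_job(): hands the job in; it is judged then, once.
The state is a dict: "time": time; "joint_pos": joint angles; "qd": joint speeds; "effort": joint torques, N m; "tcp_pos": TCP position; "ee_rot": TCP orientation; "ft_force": force on the tool from outside, world axes, zero at the start; "ft_torque": the same for the moment, N m; "gripper_width": opening from 0.0 (shut) to 1.0 (fully open); "grasp_force": force on a finger pad.
Only numpy, scipy, OpenCV 4.12 (cv2) and the standard library are available. Lean on these libraries where they do the work, as an engineer would, in place of code of your own. Each camera call takes 0.05 s, during which the arm holds its last target. There are 200 camera calls.

## Working session

There is one attempt and no reset: what is moved stays moved. The work goes in short steps, Python scripts to look and compute and a tool call to move; the robot and the scene stay as the last step left them, time stands still between calls to the robot, and variables do not carry over. Pictures are saved under pics/ and viewed, at most 10 in all, crops included, and the job is handed in when it is done.

Besides the shell and the picture viewer there is one more tool, called after "Request:" by a JSON object that holds its "op" and its "data". servo_tool: Moves the arm, as the interface text tells. Its arguments: {"type":"object","properties":{"plan":{"type":"array","items":{"type":"object","properties":{"xyz":{"type":"array","items":{"type":"number"}},"twist":{"type":"number"},"gripper":{"type":"number"}}}},"force":{"type":"number"}},"required":["plan"]}

```bash
mkdir -p pics
python3 - <<'E'
from plant import manip
import cv2,pickle
D={}
for n in("scene","top"):
    s=manip.snapshot(n);D[n]=s;cv2.imwrite(f"pics/{n}0.png",s["image"][:,:,::-1])
    print(n,s["vfov"],s["cx"],s["cy"],s["xyz"],s["attitude"])
pickle.dump(D,open("d0.pkl","wb"))
o=manip.get_obs();print(o["time"],o["tcp_pos"],o["ee_rot"],manip.nose_length)
E
```

```text
scene 47.13563802202201 274.1447741304594 209.48621735645716 [0.65536238 0.34469679 1.03318511] [-0.05982881  0.98453775 -0.16450165  0.00671857]
top 52.604856291981285 284.428464544894 220.29708328693846 [0.53162098 0.05174387 1.10992145] [-0.70364434  0.70736719 -0.03954672  0.05433552]
0.1 [ 0.18935151 -0.5954159   0.22514018] [ 9.88174811e-01  1.53330734e-01 -3.68909525e-05 -4.76357065e-04] 0.011
```

View pics/scene0.png

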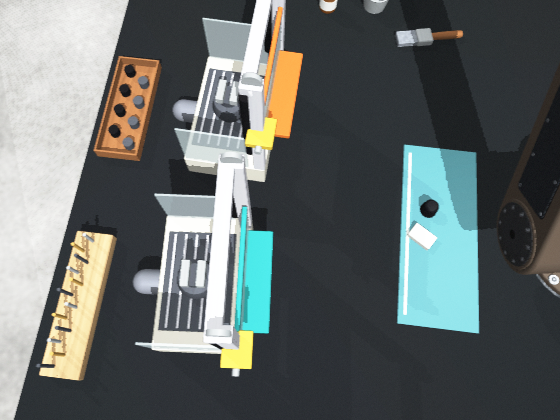

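View pics/top0.png

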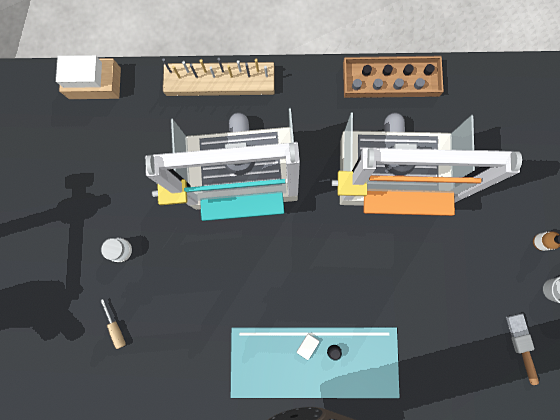

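The teal shield is the left one (+y): ledge front edge in top from (202,219) to (284,213), clip at about (172,190); in scene the ledge is at (257,280) and the clip at (237,350). I'll zoom in on both to pick the corners.

Run:
```python
import cv2,pickle,numpy as np
D=pickle.load(open("d0.pkl","rb"))
a=D["top"]["image"][165:225,150:300];b=D["scene"]["image"][225:375,210:285]
A=cv2.resize(a,None,fx=4,fy=4,interpolation=cv2.INTER_CUBIC);B=cv2.resize(b,None,fx=4,fy=4,interpolation=cv2.INTER_CUBIC)
B=cv2.rotate(B,cv2.ROTATE_90_COUNTERCLOCKWISE)
cv2.imwrite("pics/crop.png",np.vstack([A,B])[:,:,::-1])
for n in D:
    h=cv2.cvtColor(D[n]["image"],cv2.COLOR_RGB2HSV)
    for c,lo,hi in(("teal",(84,170,90),(96,255,255)),("yel",(22,150,100),(33,255,255)),("or",(8,170,120),(18,255,255))):
        m=cv2.inRange(h,lo,hi)
        for k in cv2.findContours(m,0,2)[0]:
            if cv2.contourArea(k)>150: print(n,c,cv2.contourArea(k),cv2.approxPolyDP(k,2.0,True)[:,0].tolist())
```

```text
scene teal 2394.0 [[249, 231], [243, 328], [267, 333], [272, 232]]
scene or 1774.0 [[280, 51], [268, 117], [277, 119], [274, 136], [288, 137], [302, 54]]
scene or 260.5 [[280, 7], [269, 51], [265, 99]]
```

View pics/crop.png

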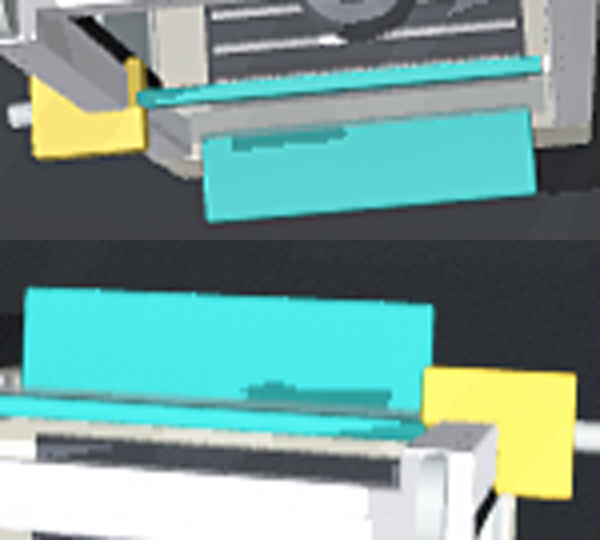

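```bash
cat > h.py <<'E'
import numpy as np
from scipy.spatial.transform import Rotation as R
def ray(s,p):
    f=s["image"].shape[0]/2/np.tan(np.radians(s["vfov"])/2)
    d=R.from_quat(s["attitude"]).apply([(p[0]-s["cx"])/f,(p[1]-s["cy"])/f,1])
    return np.array(s["xyz"]),d/np.linalg.norm(d)
def tri(*rs):
    A=sum(np.eye(3)-np.outer(d,d) for o,d in rs);b=sum((np.eye(3)-np.outer(d,d))@o for o,d in rs)
    x=np.linalg.solve(A,b);return x,max(np.linalg.norm(np.cross(x-o,d)) for o,d in rs)
E
python3 - <<'E'
import pickle,numpy as np
from h import *
D=pickle.load(open("d0.pkl","rb"))
P={"ledgeL":((202,219.5),(269,333.2)),"ledgeR":((283.75,213),(273,231.2)),"clipFL":((158.7,204.2),(251.5,368.7)),"clipFR":((186.2,202.2),(253.2,331.2))}
X={}
for k,(t,s) in P.items():
    X[k],r=tri(ray(D["top"],t),ray(D["scene"],s));print(k,X[k].round(4),round(r,4))
print(np.linalg.norm(X["ledgeL"]-X["ledgeR"]),np.linalg.norm(X["clipFL"]-X["clipFR"]))
E
```

```text
ledgeL [0.6688 0.2713 0.1015] 0.001
ledgeR [0.684  0.0739 0.1055] 0.0004
clipFL [0.6874 0.3393 0.2189] 0.0
clipFR [0.6922 0.2808 0.2159] 0.0004
0.1980320661743147 0.05872818917081479
```

Triangulated sizes check: ledge 198 mm (200 given) and clip front 59 mm (60 given). Ledge centre z≈0.097, clip centre z≈0.210, shield yaw ≈4.4°. The moves can't tilt the tool from pointing down, so I'll stage the closed fingers in front of the ledge's middle first.

Request:
{"op": "servo_tool", "data": {"plan": [{"xyz": [2,-1.9,0],"twist": 0,"gripper": 0},{"xyz": [5.2,-4.9,0],"twist": 0,"gripper": 0},{"xyz": [8.4,-7.9,0],"twist": 0,"gripper": 0},{"xyz": [11.6,-10.9,0],"twist": 0,"gripper": 0},{"xyz": [14.8,-13.9,0],"twist": 0,"gripper": 0},{"xyz": [18,-16.9,0],"twist": 0,"gripper": 0},{"xyz": [21.2,-19.9,0],"twist": 0,"gripper": 0},{"xyz": [24.4,-22.9,0],"twist": 0,"gripper": 0}]}}

```text
time: 0.9
tcp_pos: [0.353, -0.3018, 0.2255]
ee_rot: [0.988, 0.153, -0.0, -0.0]
ft_force: [0.9, 0.2, 0.6]
gripper_width: 0.385
grasp_force: 0.0
```

Request:
{"op": "servo_tool", "data": {"plan": [{"xyz": [3.2,-3,0],"twist": 0,"gripper": 0},{"xyz": [6.4,-6,0],"twist": 0,"gripper": 0},{"xyz": [9.6,-9,0],"twist": 0,"gripper": 0},{"xyz": [12.8,-12,0],"twist": 0,"gripper": 0},{"xyz": [16,-15,0],"twist": 0,"gripper": 0},{"xyz": [19.2,-18,0],"twist": 0,"gripper": 0},{"xyz": [22.4,-21,0],"twist": 0,"gripper": 0},{"xyz": [25.5,-24,0],"twist": 0,"gripper": 0}]}}

```text
time: 1.7
tcp_pos: [0.5234, 0.0044, 0.2255]
ee_rot: [0.988, 0.153, -0.0, 0.0]
ft_force: [0.2, -1.0, -0.1]
gripper_width: 0.002
grasp_force: 0.0
```

Request:
{"op": "servo_tool", "data": {"plan": [{"xyz": [3,-2.8,0],"twist": 5,"gripper": 0},{"xyz": [6,-5.6,0],"twist": 10,"gripper": 0},{"xyz": [9,-8.4,0],"twist": 13.2,"gripper": 0},{"xyz": [12,-11.2,0],"twist": 13.2,"gripper": 0},{"xyz": [13.5,-12.6,0],"twist": 13.2,"gripper": 0},{"xyz": [14,-12.9,0],"twist": 13.2,"gripper": 0},{"xyz": [14,-12.9,0],"twist": 13.2,"gripper": 0},{"xyz": [14,-12.9,0],"twist": 13.2,"gripper": 0}]}}

```text
time: 2.5
tcp_pos: [0.6167, 0.1669, 0.2254]
ee_rot: [0.999, 0.038, -0.0, 0.0]
ft_force: [0.2, -0.4, -1.1]
gripper_width: 0.009
grasp_force: 0.0
```

Run:
```python
from plant import manip
import cv2,pickle,numpy as np
a,b=manip.snapshot("wrist"),manip.snapshot("scene")
pickle.dump((a,b),open("d1.pkl","wb"))
cv2.imwrite("pics/w1.png",a["image"][:,:,::-1]);cv2.imwrite("pics/s1.png",b["image"][:,:,::-1])
print(a["xyz"],a["attitude"]);o=manip.get_obs();print(o["time"],o["tcp_pos"],o["ee_rot"],o["ft_force"],o["joint_pos"])
```

```text
[0.69920639 0.1737524  0.38391456] [ 0.7260574  -0.67155074 -0.09997533  0.10892742]
2.6 [0.61686816 0.16677511 0.22582909] [9.99271880e-01 3.81536642e-02 7.91053253e-06 8.85459092e-05] [0.68112356 0.08441983 0.61838401] [ 1.60807078e-01  5.10971573e-01  1.52203254e+00 -1.98528109e-04
  1.10859451e+00  1.65536608e+00]
```

View pics/w1.png

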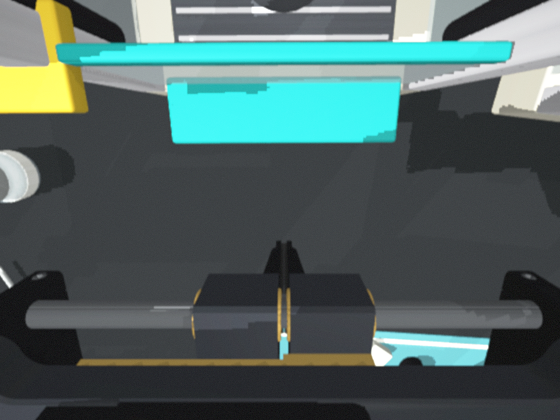

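View pics/s1.png

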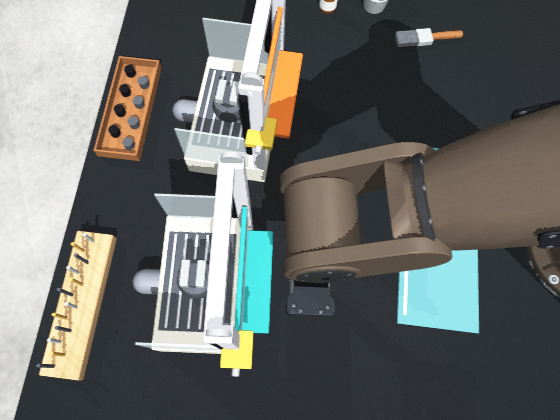

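The wrist view shows the ledge's front edge along row 142 (columns 173–396), and the scene view confirms the arm is in front of it. But the wrist camera juts about 82 mm towards the shield and would meet the pane. I'll back off a little, turn the tool 180° so the camera faces the robot, then descend.

Request:
{"op": "servo_tool", "data": {"plan": [{"xyz": [-1,0,0],"twist": -8,"gripper": 0},{"xyz": [-2,0,0],"twist": -16,"gripper": 0},{"xyz": [-3,0,0],"twist": -24,"gripper": 0},{"xyz": [-3,0,0],"twist": -32,"gripper": 0},{"xyz": [-3,0,0],"twist": -40,"gripper": 0},{"xyz": [-3,0,0],"twist": -48,"gripper": 0},{"xyz": [-3,0,0],"twist": -56,"gripper": 0},{"xyz": [-3,0,0],"twist": -64,"gripper": 0}]}}

```text
time: 3.4
tcp_pos: [0.5871, 0.1646, 0.2259]
ee_rot: [0.826, 0.564, 0.0, 0.0]
ft_force: [-0.2, 0.2, 0.4]
gripper_width: 0.004
grasp_force: 0.0
```

Request:
{"op": "servo_tool", "data": {"plan": [{"xyz": [0,0,0],"twist": -8,"gripper": 0},{"xyz": [0,0,0],"twist": -16,"gripper": 0},{"xyz": [0,0,0],"twist": -24,"gripper": 0},{"xyz": [0,0,0],"twist": -32,"gripper": 0},{"xyz": [0,0,0],"twist": -40,"gripper": 0},{"xyz": [0,0,0],"twist": -48,"gripper": 0},{"xyz": [0,0,0],"twist": -56,"gripper": 0},{"xyz": [0,0,0],"twist": -64,"gripper": 0}]}}

```text
time: 4.2
tcp_pos: [0.5871, 0.1646, 0.2259]
ee_rot: [0.401, 0.916, 0.0, 0.0]
ft_force: [0.1, -0.1, 0.2]
gripper_width: 0.005
grasp_force: 0.0
```

Request:
{"op": "servo_tool", "data": {"plan": [{"xyz": [0,0,2],"twist": -8,"gripper": 0},{"xyz": [0,0,4],"twist": -16,"gripper": 0},{"xyz": [0,0,6],"twist": -24,"gripper": 0},{"xyz": [0,0,8],"twist": -32,"gripper": 0},{"xyz": [0,0,10],"twist": -40,"gripper": 0},{"xyz": [0,0,12],"twist": -48,"gripper": 0},{"xyz": [0,0,13.4],"twist": -52,"gripper": 0},{"xyz": [0,0,13.4],"twist": -52,"gripper": 0}]}}

```text
time: 5.0
tcp_pos: [0.5864, 0.1645, 0.0903]
ee_rot: [-0.039, 0.999, -0.0, -0.001]
ft_force: [-0.4, -0.1, 0.0]
gripper_width: 0.004
grasp_force: 0.0
```

Request:
{"op": "servo_tool", "data": {"plan": [{"xyz": [-2,0,0],"twist": 0,"gripper": 0},{"xyz": [-4,0,0],"twist": 0,"gripper": 0},{"xyz": [-6,0,0],"twist": 0,"gripper": 0},{"xyz": [-7,0,0],"twist": 0,"gripper": 0},{"xyz": [-7.4,0,0],"twist": 0,"gripper": 0},{"xyz": [-7.6,0,0],"twist": 0,"gripper": 0},{"xyz": [-7.8,0,0],"twist": 0,"gripper": 0},{"xyz": [-7.8,0,0],"twist": 0,"gripper": 0}]}}

```text
time: 5.8
tcp_pos: [0.6648, 0.1716, 0.0918]
ee_rot: [-0.039, 0.999, -0.0, -0.0]
ft_force: [-1.2, -0.4, 0.5]
gripper_width: 0.003
grasp_force: 0.0
```

Request:
{"op": "servo_tool", "data": {"plan": [{"xyz": [-0.1,0,0],"twist": 0,"gripper": 0},{"xyz": [-0.2,0,0],"twist": 0,"gripper": 0},{"xyz": [-0.3,0,0],"twist": 0,"gripper": 0},{"xyz": [-0.4,0,0],"twist": 0,"gripper": 0},{"xyz": [-0.4,0,0],"twist": 0,"gripper": 0},{"xyz": [-0.4,0,0],"twist": 0,"gripper": 0},{"xyz": [-0.4,0,0],"twist": 0,"gripper": 0},{"xyz": [-0.4,0,0],"twist": 0,"gripper": 0}]}}

```text
time: 6.6
tcp_pos: [0.6654, 0.1717, 0.0904]
ee_rot: [-0.039, 0.999, -0.001, -0.005]
ft_force: [-15.2, -2.1, 2.3]
gripper_width: 0.004
grasp_force: 7.8
```

Contact came where expected (15 N pressing). Now I'll try a 2 cm lift and check that the sash follows.

Request:
{"op": "servo_tool", "data": {"plan": [{"xyz": [-0.1,0,-0.2],"twist": 0,"gripper": 0},{"xyz": [-0.1,0,-0.5],"twist": 0,"gripper": 0},{"xyz": [-0.1,0,-0.8],"twist": 0,"gripper": 0},{"xyz": [-0.1,0,-1.1],"twist": 0,"gripper": 0},{"xyz": [-0.1,0,-1.4],"twist": 0,"gripper": 0},{"xyz": [-0.1,0,-1.7],"twist": 0,"gripper": 0},{"xyz": [-0.1,0,-2],"twist": 0,"gripper": 0},{"xyz": [-0.1,0,-2],"twist": 0,"gripper": 0}]}}

```text
time: 7.4
tcp_pos: [0.6654, 0.1716, 0.1101]
ee_rot: [-0.039, 0.999, -0.001, -0.006]
ft_force: [-20.4, -2.0, 2.2]
gripper_width: 0.009
grasp_force: 10.2
```

```bash
cat > look.py <<'E'
import sys,cv2,numpy as np
from plant import manip
b=manip.snapshot("scene");t=manip.snapshot("top")
import pickle;pickle.dump((t,b),open(sys.argv[1]+".pkl","wb"))
a=cv2.resize(t["image"][150:225,140:305],None,fx=4,fy=4,interpolation=cv2.INTER_CUBIC)
c=cv2.rotate(cv2.resize(b["image"][215:380,210:285],None,fx=4,fy=4,interpolation=cv2.INTER_CUBIC),cv2.ROTATE_90_COUNTERCLOCKWISE)
cv2.imwrite(f"pics/{sys.argv[1]}.png",np.vstack([a,c])[:600,:,::-1])
o=manip.get_obs();print(o["time"],o["tcp_pos"],o["ft_force"])
E
python3 look.py l1
```

```text
7.5 [0.66535641 0.17161974 0.11003883] [-20.81308383  -2.10037797   2.06916561]
```

View pics/l1.png

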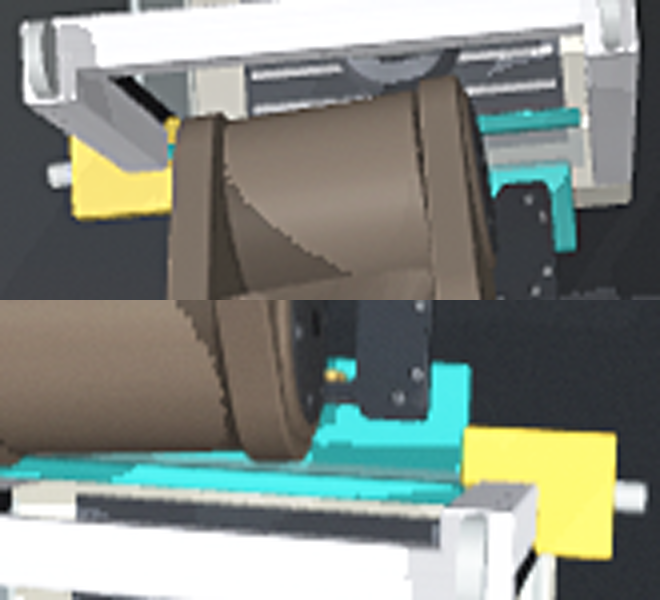

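The ledge's right front corner is at top px ≈(283.8,212.5) and its left front corner at scene ≈(268.8,332.5). That is too small a shift to judge by eye, so I'll compare the edges at subpixel level.

Run:
```python
import pickle,numpy as np
D=pickle.load(open("d0.pkl","rb"));t,b=pickle.load(open("l1.pkl","rb"))
def cross(v):
    v=v.astype(float);lo,hi=np.median(v[-4:]),np.median(v[:4]);m=(lo+hi)/2
    i=np.where((v[:-1]>=m)&(v[1:]<m))[0][-1];return i+(v[i]-m)/(v[i]-v[i+1])
f=lambda im,s:np.mean([cross(s(im,k)) for k in range(3)]).round(2)
T=lambda im,k:im[204:222,280+k,1]           # ledge front, top view
S=lambda im,k:im[326+k,256:280,1]           # ledge front, scene
E=lambda im,k:im[322:342,260+k,1]           # ledge left end, scene
for n,i,j in(("before",D["top"],D["scene"]),("now",t,b)):
    print(n,204+f(i["image"],T),256+f(j["image"],S),322+f(j["image"],E))
    print(i["image"][170:190,280,0:2].tolist())
```

```text
before 213.26 268.51 332.66
[[89, 91], [91, 93], [91, 93], [86, 89], [87, 89], [83, 86], [82, 83], [83, 81], [81, 88], [59, 150], [87, 215], [95, 218], [91, 215], [51, 114], [117, 126], [150, 152], [171, 175], [167, 172], [167, 172], [169, 172]]
now 212.21 268.43 331.91
[[89, 91], [90, 92], [91, 93], [86, 89], [89, 90], [85, 83], [84, 103], [57, 162], [56, 158], [66, 165], [63, 164], [44, 111], [102, 128], [136, 138], [129, 135], [144, 150], [171, 175], [168, 173], [167, 171], [151, 158]]
```

The sash follows: the edges moved −1.05 px in top and −0.75 px in scene, which is about 18–20 mm. Lifting on.

Request:
{"op": "servo_tool", "data": {"plan": [{"xyz": [0,0,-0.4],"twist": 0,"gripper": 0},{"xyz": [0,0,-1],"twist": 0,"gripper": 0},{"xyz": [0,0,-1.6],"twist": 0,"gripper": 0},{"xyz": [0,0,-2.3],"twist": 0,"gripper": 0},{"xyz": [0,0,-3],"twist": 0,"gripper": 0},{"xyz": [0,0,-3.7],"twist": 0,"gripper": 0},{"xyz": [0,0,-4.3],"twist": 0,"gripper": 0},{"xyz": [0,0,-4.5],"twist": 0,"gripper": 0}]}}

```text
time: 8.3
tcp_pos: [0.6653, 0.1716, 0.1551]
ee_rot: [-0.039, 0.999, -0.001, -0.006]
ft_force: [-19.4, -2.5, -2.4]
gripper_width: 0.007
grasp_force: 10.0
```

Request:
{"op": "servo_tool", "data": {"plan": [{"xyz": [0,0,-0.4],"twist": 0,"gripper": 0},{"xyz": [0,0,-1],"twist": 0,"gripper": 0},{"xyz": [0,0,-1.6],"twist": 0,"gripper": 0},{"xyz": [0,0,-2.3],"twist": 0,"gripper": 0},{"xyz": [0,0,-3],"twist": 0,"gripper": 0},{"xyz": [0,0,-3.7],"twist": 0,"gripper": 0},{"xyz": [0,0,-4.3],"twist": 0,"gripper": 0},{"xyz": [0,0,-4.5],"twist": 0,"gripper": 0}]}}

```text
time: 9.1
tcp_pos: [0.6653, 0.1716, 0.2001]
ee_rot: [-0.039, 0.999, -0.001, -0.006]
ft_force: [-21.6, -3.6, -2.1]
gripper_width: 0.007
grasp_force: 10.7
```

```bash
python3 look.py l2
```

```text
9.2 [0.66535872 0.17162782 0.20016744] [-23.00510349  -3.33602252   1.59799894]
```

View pics/l2.png

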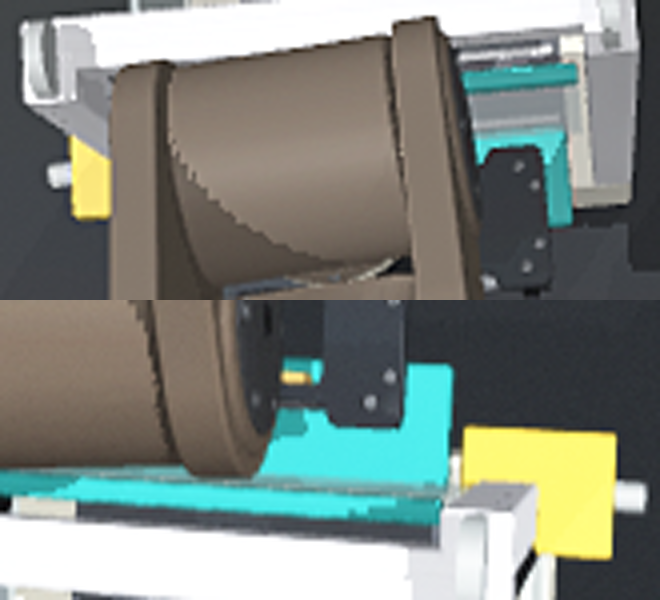

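The sash rose with the fingers: the ledge's top-view corner is now at about (283,206). Next I'll back straight off and measure it unobstructed.

Request:
{"op": "servo_tool", "data": {"plan": [{"xyz": [1,0,0],"twist": 0,"gripper": 0},{"xyz": [3,0,0],"twist": 0,"gripper": 0},{"xyz": [6,0,0],"twist": 0,"gripper": 0},{"xyz": [9,0,0],"twist": 0,"gripper": 0},{"xyz": [12,0,0],"twist": 0,"gripper": 0},{"xyz": [15,0,0],"twist": 0,"gripper": 0},{"xyz": [17,0,0],"twist": 0,"gripper": 0},{"xyz": [18,0,0],"twist": 0,"gripper": 0}]}}

```text
time: 10.0
tcp_pos: [0.4891, 0.158, 0.2021]
ee_rot: [-0.039, 0.999, 0.0, 0.0]
ft_force: [-0.4, -0.5, 0.6]
gripper_width: 0.008
grasp_force: 0.0
```

```bash
python3 look.py l3
```

```text
10.1 [0.49009709 0.15807867 0.20210954] [ 0.11193017 -0.29449912 -0.26820853]
```

View pics/l3.png

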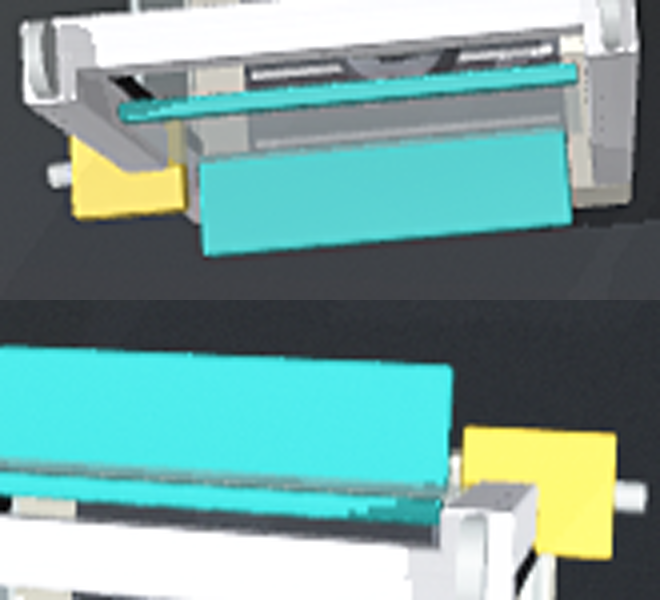

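The ledge's left front corner is at top (191.3,213.8) and scene (268.5,328). The clip's front corners are at top (158.5,204.3)/(186.3,202.3) and scene (251.5,369)/(253,330.8).

Run:
```python
import pickle,cv2,numpy as np
from h import *
t,b=pickle.load(open("l3.pkl","rb"))
h=cv2.cvtColor(b["image"],cv2.COLOR_RGB2HSV);m=cv2.inRange(h,(84,170,90),(96,255,255))
k=max(cv2.findContours(m,0,2)[0],key=cv2.contourArea);q=cv2.approxPolyDP(k,2.0,True)[:,0];print(q.tolist())
r=q[np.argmax(q[:,0]-q[:,1])]+[.7,-.4]
for n,p,s in(("ledgeL",(191.25,213.75),(268.5,328)),("ledgeR",(283,205.75),r),("clipFL",(158.5,204.25),(251.5,369)),("clipFR",(186.25,202.25),(253,330.75))):
    x,e=tri(ray(t,p),ray(b,s));print(n,x.round(4),round(e,4))
```

```text
[[252, 213], [246, 216], [240, 326], [267, 327], [272, 215]]
ledgeL [0.6682 0.2717 0.2064] 0.0001
ledgeR [0.6847 0.0731 0.2078] 0.0009
clipFL [0.6873 0.3397 0.2188] 0.0
clipFR [0.6923 0.2804 0.2168] 0.0008
```

The ledge is still about 10–11 mm low against the clip (top faces 0.207 vs 0.218, same views), so I'll go back in and nudge it up 1.1 cm.

Request:
{"op": "servo_tool", "data": {"plan": [{"xyz": [-3,0,0.4],"twist": 0,"gripper": 0},{"xyz": [-7,0,0.7],"twist": 0,"gripper": 0},{"xyz": [-11,0,0.7],"twist": 0,"gripper": 0},{"xyz": [-14,0,0.7],"twist": 0,"gripper": 0},{"xyz": [-16,0,0.7],"twist": 0,"gripper": 0},{"xyz": [-17,0,0.7],"twist": 0,"gripper": 0},{"xyz": [-17.3,0,0.7],"twist": 0,"gripper": 0},{"xyz": [-17.3,0,0.7],"twist": 0,"gripper": 0}]}}

```text
time: 10.9
tcp_pos: [0.6629, 0.1714, 0.1943]
ee_rot: [-0.039, 0.999, -0.0, -0.0]
ft_force: [-0.3, -0.5, 0.5]
gripper_width: 0.005
grasp_force: 0.0
```

Request:
{"op": "servo_tool", "data": {"plan": [{"xyz": [-0.2,0,0],"twist": 0,"gripper": 0},{"xyz": [-0.4,0,0],"twist": 0,"gripper": 0},{"xyz": [-0.6,0,0],"twist": 0,"gripper": 0},{"xyz": [-0.8,0,0],"twist": 0,"gripper": 0},{"xyz": [-0.8,0,-0.3],"twist": 0,"gripper": 0},{"xyz": [-0.8,0,-0.7],"twist": 0,"gripper": 0},{"xyz": [-0.8,0,-1.1],"twist": 0,"gripper": 0},{"xyz": [-0.8,0,-1.1],"twist": 0,"gripper": 0}]}}

```text
time: 11.7
tcp_pos: [0.6653, 0.1717, 0.2043]
ee_rot: [-0.039, 0.999, -0.001, -0.007]
ft_force: [-28.2, -4.5, 2.2]
gripper_width: 0.011
grasp_force: 14.1
```

Request:
{"op": "servo_tool", "data": {"plan": [{"xyz": [1,0,0],"twist": 0,"gripper": 0},{"xyz": [3,0,0],"twist": 0,"gripper": 0},{"xyz": [6,0,0],"twist": 0,"gripper": 0},{"xyz": [9,0,0],"twist": 0,"gripper": 0},{"xyz": [12,0,0],"twist": 0,"gripper": 0},{"xyz": [15,0,0],"twist": 0,"gripper": 0},{"xyz": [17,0,0],"twist": 0,"gripper": 0},{"xyz": [18,0,0],"twist": 0,"gripper": 0}]}}

```text
time: 12.5
tcp_pos: [0.49, 0.1581, 0.2063]
ee_rot: [-0.039, 0.999, 0.0, 0.001]
ft_force: [0.1, -0.3, 0.1]
gripper_width: 0.005
grasp_force: 0.0
```

```bash
python3 look.py l4
```

```text
12.6 [0.49103037 0.15816822 0.20628246] [-0.04030345  0.49057092 -0.14705736]
```

View pics/l4.png

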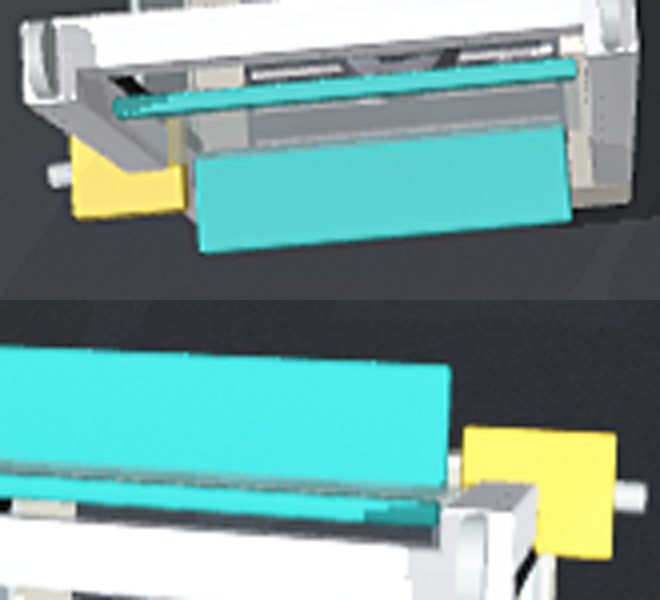

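The ledge's left front corner is now at top (190.3,213) and scene (268.5,327.5), with the right one at top (283,205). The arm is clear.

Run:
```python
import pickle,cv2,numpy as np
from h import *
def cross(v):
    v=v.astype(float);m=(np.median(v[:4])+np.median(v[-4:]))/2
    i=np.where((v[:-1]>=m)&(v[1:]<m))[0][-1];return i+(v[i]-m)/(v[i]-v[i+1])
for n in("l3","l4"):
    t,b=pickle.load(open(n+".pkl","rb"))
    I=b["image"][:,:,1];J=t["image"][:,:,1]
    print(n,"left end rows",316+np.mean([cross(I[316:340,c]) for c in(256,259,262)]),"right end rows",
     np.mean([225-cross(I[225:200:-1,c]) for c in(258,261,264)]),"top left cols",np.mean([215-cross(J[r,215:175:-1]) for r in(200,204,208)]),
     "top front rows",[round(195+np.mean([cross(J[195:225,c+d]) for d in(-2,0,2)]),2) for c in(200,240,275)])
h=lambda *P:[tri(*P)[0].round(4).tolist()]
print(h(ray(t,(190.25,213)),ray(b,(268.5,327.5))),
 h(ray(t,(283,205)),ray(b,(272.7,214.6))))
# px per mm of height: project ledge corner at two heights
x=np.array([.668,.2715,.207])
def pix(s,p):
    f=210/np.tan(np.radians(s["vfov"])/2);v=R.from_quat(s["attitude"]).inv().apply(p-s["xyz"]);return (f*v[:2]/v[2]+[s["cx"],s["cy"]])
for s in(t,b):print((pix(s,x+[0,0,.01])-pix(s,x)).round(2))
o=[cv2.inRange(cv2.cvtColor(s["image"],cv2.COLOR_RGB2HSV),(8,170,120),(18,255,255))[160:230,330:500] for s in(pickle.load(open("d0.pkl","rb"))["top"],t)]
print("orange diff px",np.count_nonzero(o[0]!=o[1]),np.count_nonzero(o[0]))
```

```text
l3 left end rows 327.42616083916084 right end rows 213.49038675656251 top left cols 188.97515236755746 top front rows [np.float64(212.67), np.float64(209.2), np.float64(205.99)]
l4 left end rows 326.8449338624339 right end rows 211.78812576048327 top left cols 188.3431013038257 top front rows [np.float64(211.93), np.float64(208.48), np.float64(205.38)]
[[0.6683, 0.2717, 0.2157]] [[0.6853, 0.0733, 0.2094]]
[-1.12 -0.69]
[-0.03 -0.56]
orange diff px 10 253
```

The ledge rose about 9–10 mm, putting its top at about 0.216 against the clip's 0.218. The orange ledge is unchanged and the arm is clear, so I'm handing in.

```bash
python3 -c "
from plant import manip
print(manip.close_job())"
```

```text
the job is handed in; nothing more can be done
None
```

I raised the teal sash until its ledge measured about 2 mm below the clip's height (12 mm allowed), left the orange sash untouched and the arm clear, and handed the job in (no verdict shown); because the interface can't tilt the tool, I lifted by pressing closed fingers on the ledge's front edge and dragging it up by friction, not by pushing from underneath as you asked.

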